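# Zero the flatbread press and set its gap by one true turn

### The job

Set up the flatbread press: using the black knob on its handwheel, wind the plate down (clockwise seen from above) until it sits home on the bed and the wheel comes up hand-tight, without forcing it. Then wind it back up by one full turn that really lifts the plate: the worn wheel has free play, so take that up first and count the turn only from where the plate starts to rise. Let go of the wheel, and leave the jar, bowl and spoon where they are.

Things in the scene. Friction and masses are not known exactly. Their poses are not given: they have to be found in the camera images.
- press: white flatbread press fixed to the table: base 250 x 300 mm, two steel columns, a white bridge whose top is 152 mm above the table, a round aluminium plate (210 mm) under the bridge that moves over a round steel bed, and on top a level handwheel. Origin: centre of the underside, on the table; z up, on the wheel's axis.
- wheel_center (a point): centre of the handwheel at the height of its rim's middle (180 mm above the table). Dark steel, three spokes, rim circle 120 mm across (centreline), rim bar 16 mm thick; turns about the vertical, stays at this height. While it drives the plate it takes about 0.34 N m (4 to 6 N at the knob); in its free play (very roughly a quarter turn, start place in it unknown) under 0.5 N.
- knob_grip (a point): middle of the upright black spinner knob on the rim: a cylinder 22 mm across and 48 mm tall, 60 mm from the wheel's axis; this point is 25 mm below its top and 29 mm above the rim's top. The knob spins freely on its own pin, so a hand that holds it can go round in a circle without turning.
- stem_top (a point): top end of the 16 mm steel screw that comes up through the middle of the wheel, standing some 10 mm proud of it; it moves up and down with the plate, 6 mm per turn, and does not turn. Clockwise from above lowers it, anticlockwise raises it; in the free play it stays still. It starts less than a third of a turn above where the plate meets the bed.
- wheel (a joint): twist of the wheel on its rubber-cushioned hub (rad, 0 at rest, negative when pushed clockwise): 0.01 rad for each N pushed at the knob along the rim (6 N m per rad). With the plate on the bed, hand-tight is -0.1 to -0.2 (10 to 20 N); beyond 0.25 either way (25 N at the knob) the wheel is being forced.
- jar: closed glass jar of green paste, 72 mm across, 95 mm tall, standing on the table; origin at the centre of its underside. A bystander.
- bowl: white bowl, 120 mm across, 55 mm tall, on the table; origin at the centre of its underside. A bystander.
- spoon: steel spoon lying on the table; origin under its middle. A bystander.

How it is judged:
On the way, in this order (a step that is already met when the one before it is completed fails the run):
1. the plate is wound down onto the bed and the wheel hand-tight (hub twisted at least 0.09 rad clockwise) (z of stem_top in the frame of press below 0.1902 m and value of joint wheel below -0.09 rad), for 0.1 s.
2. the free play is taken up the other way and the plate has lifted off the bed by half a millimetre (z of stem_top in the frame of press above 0.1905 m), for 0.1 s.
At the end, for the whole second after the job is handed in: the plate stands one turn of lift above the bed (6 mm, within 0.6 mm, that is a tenth of a turn), at rest, with the wheel let go (z of stem_top in the frame of press between 0.1954 and 0.1966 m and velocity of joint wheel between -0.1 and 0.1 rad/s); the robot touches nothing.
It fails at once if the wheel is forced: its hub twisted by more than 0.25 rad (25 N at the knob) either way (value of joint wheel above 0.25 rad or value of joint wheel below -0.25 rad).
It fails at once if the jar, bowl or spoon is moved by more than 30 mm (distance of any of jar, bowl, spoon from where it was at the start of the episode above 0.03 m).
It also fails if it takes over 72 s, if anything falls off the work surface, if the arm or the gripper's body presses on something with over 40 N, if the wrist force passes 120 N, or if a joint passes its speed limit or range.

### The arm

A 6-joint arm with a two-finger parallel gripper is mounted at the origin on the work surface. World frame = base frame: x ahead of the robot, y to its left, z up, the work surface at z = 0. Lengths are in m, angles in rad, forces in N, time in s.
With the tool pointing down it reaches from about 0.375 to 0.9 m from the base axis. Payload 3.1 kg.
Tool frame: the origin (TCP) lies on the centre line of the jaws, within the pads' length; the fingertips stand robot.nose_length ahead of it and the grasp point (between the pads) lies 6 mm ahead of it (robot.nose_length is the distance from the TCP to the fingertips, in m); z points along the fingers, y is the line along which they close (so a half turn about z gives the same grasp; the last joint's range is limited). The gripper opens to 87 mm and grips with 3 to 60 N. Pads are 19 mm wide; open, the fingers measure 117 mm over their backs; the gripper's body (75 mm by 190 mm) begins 51 mm behind the grasp point.
Start: joints at [-1.508, 0.527, 1.433, -0, 1.181, -0.178], TCP at [0.149, -0.607, 0.248] pointing down, gripper open.
Joint ranges: [-3.08, 3.08], [-0.75, 2.2], [0.22, 2.44], [-1.43, 4.57], [0, 2.65], [-2.85, 2.85]. Speed limits (rad/s): [2.79, 2.79, 3.14, 3.14, 3.14, 3.14].

### API

Orientations are given as a unit quaternion [x, y, z, w].
In Python, from rig import robot gives the robot as it stands.
- The arm moves only by the shell command python3 -m crank 'ROWS' [FORCE]. ROWS is JSON, one flat list of numbers, 7 for each row, row after row: the shift along the tool's x, y, z in mm, then the turn, a rotation vector about the tool's x, y, z in degrees, then the closure in counts, from 0 (fully open) to 255 (shut). In form: [x, y, z, ax, ay, az, fingers, x, y, z, ax, ay, az, fingers, ...]. A call has exactly 5 rows; each row is the pose to reach, as a shift and turn from the pose commanded when the call began, along the tool's axes at that moment; what a row does not reach only later rows make up. A row lasts 1/12 s, in which the tool goes at most 41.7 mm and 7.16 degrees, less where a joint would pass 70% of its speed; a pose out of reach is approached as far as the arm can. A call with a gripper value outside its range is refused whole. The fingers move at their own pace and stop on an object; FORCE is the grip in N (left out, the last holds). Time passes only in rows, so rows that repeat a pose let the fingers close, or fill a call up. It gives the time, the measured TCP pose, the force, the opening and the grip force at its end, in the units of the state.
- robot.get_obs(): the state, without advancing time (a new reading comes with each control period).
- robot.camera(name): name is "scene" or "side" or "wrist"; returns a dict with "pixels" (384x512x3 uint8, red, green, blue), "intrinsics" (3x3 intrinsics, pixels), "extrinsics" (4x4, takes a point from camera to world coordinates); the wrist camera has in their place "mount" (4x4, takes a point from camera to tool coordinates, whose origin is the TCP and whose axes are the flange's). Camera axes: x right, y down, z forward; pixel columns grow to the right and rows downward; lengths in m; the calibration is good to about 2 mm. A picture is of the moment at which its call begins: read the wrist's pose just before it. There is no depth.
- robot.hand_in(): hands the job in; it is judged then, once.
The state is a dict: "time": time; "q": joint angles; "joint_velocities": joint speeds; "joint_torque": joint torques, N m; "position": TCP position; "tool_rot": TCP orientation; "ft_force": force on the tool from outside, world axes, zero at the start; "moment": the same for the moment, N m; "grip_width": finger opening in m; "grip_force": force on a finger pad.
Only numpy, scipy, OpenCV 4.12 (cv2) and the standard library are available. Lean on these libraries where they do the work, as an engineer would, in place of code of your own. Each camera call takes 0.05 s, during which the arm holds its last target. There are 200 camera calls.

## Working session

There is one attempt and no reset: what is moved stays moved. The work goes in short steps, Python scripts to look and compute and a shell command to move; the robot and the scene stay as the last step left them, time stands still between calls to the robot, and variables do not carry over. Pictures are saved under pics/ and viewed, at most 10 in all, crops included, and the job is handed in when it is done.

```bash
ls; mkdir -p pics; cat > h.py <<'E'
from rig import robot
import numpy as np, cv2
def snap(n,f):
    o=robot.get_obs(); c=robot.camera(n); cv2.imwrite('pics/'+f,c['pixels'][:,:,::-1]); return o,c
E
python3 - <<'E'
from h import *
ims=[]
for n in("scene","side"):
    o,c=snap(n,n+'0.png'); print(n,c['intrinsics'].round(1).tolist(),c['extrinsics'].round(3).tolist())
o,c=snap("wrist","wrist0.png"); print(c['mount'].round(3).tolist(),c['intrinsics'].round(1).tolist())
print(o, robot.nose_length)
E
```

```text
pics
scene [[389.2, 0.0, 252.3], [0.0, 389.2, 188.3], [0.0, 0.0, 1.0]] [[-0.844, 0.302, -0.443, 1.028], [0.536, 0.445, -0.718, 0.757], [-0.02, -0.843, -0.537, 0.737], [0.0, 0.0, 0.0, 1.0]]
side [[420.9, 0.0, 259.4], [0.0, 420.9, 183.5], [0.0, 0.0, 1.0]] [[-0.72, -0.51, 0.471, 0.037], [-0.694, 0.543, -0.472, 0.517], [-0.015, -0.667, -0.745, 0.933], [0.0, 0.0, 0.0, 1.0]]
[[0.001, -0.956, -0.293, 0.08], [1.0, 0.001, 0.001, 0.001], [-0.0, -0.293, 0.956, -0.136], [0.0, 0.0, 0.0, 1.0]] [[293.4, 0.0, 254.2], [0.0, 293.4, 186.7], [0.0, 0.0, 1.0]]
{'time': 0.1, 'q': array([-1.50848368e+00,  5.28408438e-01,  1.43378915e+00, -1.86750655e-05,
        1.18140980e+00, -1.78502648e-01]), 'joint_velocities': array([-0.000337  , -0.00120743, -0.00193008, -0.00052059, -0.00101058,
       -0.000458  ]), 'joint_torque': array([ 1.25724919e-04, -4.40984881e+01, -1.77150822e+01,  6.34252816e-02,
        5.34327643e-02, -4.76688001e-05]), 'position': array([ 0.1490418 , -0.60632682,  0.24664303]), 'tool_rot': array([ 9.92758822e-01,  1.20120381e-01,  4.98696866e-05, -1.00616919e-03]), 'ft_force': array([ 0.51276055,  0.08854367, -0.56754609]), 'moment': array([ 0.01952217, -0.0138503 ,  0.00130541]), 'grip_force': 0.0, 'grip_width': 0.08691467828476919} 0.025
```

View pics/scene0.png

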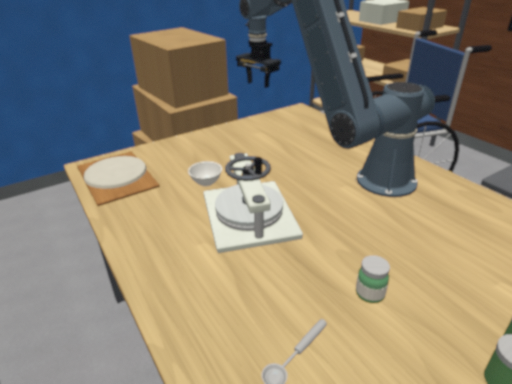

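View pics/side0.png

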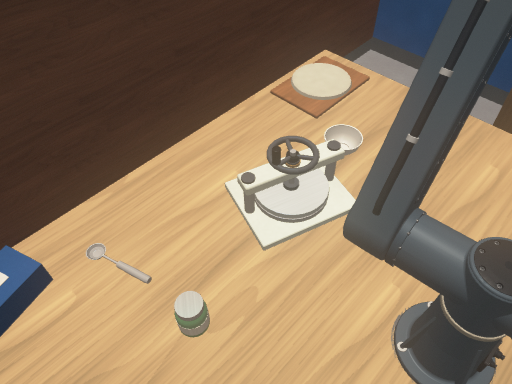

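The press's wheel is near (248,168) in the scene view and (293,155) in the side view. The knob is near (258,164) and (277,155). I'll zoom in on both.

```bash
python3 - <<'E'
import cv2,numpy as np
a=cv2.imread('pics/scene0.png')[140:225,200:310]; b=cv2.imread('pics/side0.png')[120:205,240:350]
z=[cv2.resize(i,None,fx=7,fy=7,interpolation=3)[:,:,:] for i in(a,b)]
z=[cv2.resize(i,(400,309),interpolation=3) for i in z]
cv2.imwrite('pics/z0.png',np.hstack(z))
E
```

```text
(no output)
```

View pics/z0.png

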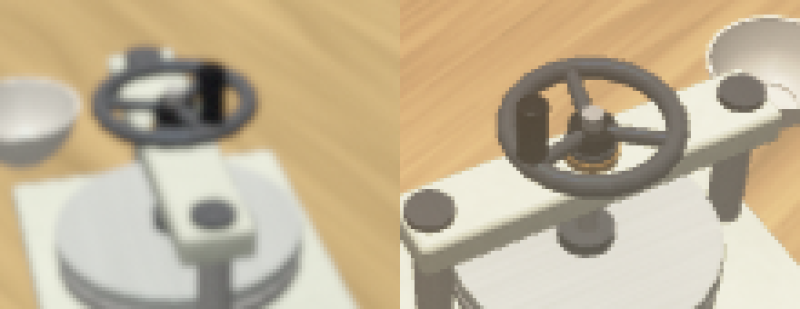

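In the crop, the wheel centre is at scene (247.9,167.8) and side (293.3,154.7). The knob's middle is at scene (258,165.9) and side (276.9,155.2). The stem is at (247.8,165.3) and (293.6,151.1).

```bash
cat >> h.py <<'E'
def tri(Ps,uv):  # Ps list of (K,T cam->world)
    A=[]
    for (K,T),(u,v) in zip(Ps,uv):
        P=np.array(K)@np.linalg.inv(T)[:3]; A+= [u*P[2]-P[0], v*P[2]-P[1]]
    X=np.linalg.svd(np.array(A))[2][-1]; return X[:3]/X[3]
E
python3 - <<'E'
from h import *
C=[(c['intrinsics'],c['extrinsics']) for c in (robot.camera("scene"),robot.camera("side"))]
for n,uv in dict(wheel=[(247.9,167.8),(293.3,154.7)],knob=[(258,165.9),(276.9,155.2)],stem=[(247.8,165.3),(293.6,151.1)],jar=[(374,264),(188,299)],bowl=[(205.5,168),(343.5,133)]).items():
    X=tri(C,uv); print(n,X.round(4))
    for (K,T),p in zip(C,uv):
        y=K@(np.linalg.inv(T)[:3]@np.r_[X,1]); print('  err',(y[:2]/y[2]-p).round(2))
from scipy.spatial.transform import Rotation as R
o=robot.get_obs(); print(R.from_quat(o['tool_rot']).as_matrix().round(3),o['position'])
E
```

```text
wheel [ 0.5191 -0.0907  0.1784]
  err [-0.13 -0.16]
  err [-0.05  0.2 ]
knob [ 0.523  -0.0316  0.2146]
  err [-0.45 -0.58]
  err [-0.16  0.68]
stem [ 0.5198 -0.0915  0.1881]
  err [-0.48 -0.63]
  err [-0.17  0.75]
jar [0.444  0.3351 0.099 ]
  err [-1.22 -1.01]
  err [-0.66  1.34]
bowl [ 0.5383 -0.3546  0.065 ]
  err [-0.89 -1.27]
  err [-0.29  1.48]
[[ 0.971  0.238 -0.   ]
 [ 0.238 -0.971  0.001]
 [ 0.    -0.001 -1.   ]] [ 0.14903326 -0.6066266   0.2470695 ]
```

```bash
python3 -m crank '[20,-19,-36,0,0,7,0, 40,-37,-73,0,0,13.8,0, 60,-56,-73,0,0,13.8,0, 90,-84,-73,0,0,13.8,0, 120,-112,-73,0,0,13.8,0]' 30; python3 - <<'E'
from h import *
from scipy.spatial.transform import Rotation as R
o=robot.get_obs(); print(R.from_quat(o['tool_rot']).as_matrix().round(3),o['position'],o['q'])
E
```

```text
time: 0.67
position: [0.2394, -0.469, 0.3215]
tool_rot: [1.0, -0.001, 0.0, 0.001]
ft_force: [0.7, 0.9, 0.4]
grip_width: 0.0873
grip_force: 0.0
[[ 1.    -0.002  0.001]
 [-0.002 -1.    -0.002]
 [ 0.001  0.002 -1.   ]] [ 0.23939356 -0.46899275  0.32150344] [-1.31133762e+00  3.08822753e-01  1.58463992e+00  2.15413643e-04
  1.24565834e+00  2.61009912e-01]
```

```bash
python3 -m crank '[20,-30,0,0,0,0,0, 40,-60,0,0,0,0,0, 60,-90,0,0,0,0,0, 80,-120,0,0,0,0,0, 100,-150,0,0,0,0,0]'; python3 -m crank '[20,-30,0,0,0,0,0, 40,-60,0,0,0,0,0, 60,-90,0,0,0,0,0, 80,-120,0,0,0,0,0, 100,-150,0,0,0,0,0]';python3 -m crank '[20,-30,0,0,0,0,0, 40,-60,0,0,0,0,0, 60,-90,0,0,0,0,0, 84,-137,0,0,0,0,0, 84,-137,0,0,0,0,0]'; python3 - <<'E'
from h import *
o,c=snap('wrist','w1.png'); print(o['position'],o['tool_rot'],o['q'])
E
```

```text
time: 1.08
position: [0.3395, -0.3179, 0.3207]
tool_rot: [1.0, -0.0, 0.0, 0.0]
ft_force: [0.1, -0.0, 0.0]
grip_width: 0.0867
grip_force: 0.0
time: 1.5
position: [0.4395, -0.1679, 0.3207]
tool_rot: [1.0, -0.0, 0.0, 0.0]
ft_force: [-0.1, -0.8, -0.5]
grip_width: 0.0871
grip_force: 0.0
time: 1.92
position: [0.5248, -0.028, 0.3206]
tool_rot: [1.0, 0.002, 0.001, -0.001]
ft_force: [-0.1, -0.0, -0.5]
grip_width: 0.0873
grip_force: 0.0
[ 0.52477765 -0.02802511  0.32060428] [ 9.99996734e-01  2.07107915e-03  8.92540100e-04 -1.20267988e-03] [-0.26769899  0.3085331   1.58776945  0.00295003  1.24421195  1.29801027]
```

View pics/w1.png

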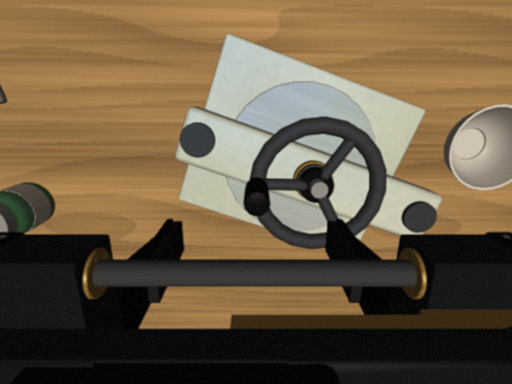

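Wrist view: the knob top is at about (257,188), the rim centre (319,182) and the stem top (319,188). The fingers sit at rows 225 and below, with their midline at column 256, so laterally they line up with the knob.

```bash
cat >> h.py <<'E'
from scipy.spatial.transform import Rotation as R
def wT(o,c):
    T=np.eye(4);T[:3,:3]=R.from_quat(o['tool_rot']).as_matrix();T[:3,3]=o['position'];return T@c['mount']
E
python3 - <<'E'
from h import *
o=robot.get_obs();c=robot.camera('wrist');print(o['position'])
K,T=c['intrinsics'],wT(o,c)
for n,p in dict(knobtop=(257,188,.242),rim=(319,182,.180),stem=(319,188,.191)).items():
    d=T[:3,:3]@np.linalg.inv(K)@np.r_[p[:2],1]; print(n,(T[:3,3]+d*(p[2]-T[2,3])/d[2]).round(4))
s=robot.camera('side')
W=[(K,T),(s['intrinsics'],s['extrinsics'])]
print(tri(W,[(257,188),(276.9,147.2)]),tri(W,[(319,188),(293.6,151.1)]),tri(W,[(319,182),(293.3,154.7)]))
E
```

```text
[ 0.52452408 -0.02834716  0.32049587]
knobtop [ 0.5378 -0.0314  0.242 ]
rim [ 0.5252 -0.0928  0.18  ]
stem [ 0.5225 -0.0907  0.191 ]
[ 0.53121051 -0.0363118   0.23389113] [ 0.52094326 -0.09244673  0.18893636] [ 0.52285482 -0.09503745  0.17327086]
```

```bash
python3 - <<'E'
from h import *
im=cv2.imread('pics/w1.png'); a=cv2.resize(im[160:260,210:360],None,fx=5,fy=5,interpolation=3)
a=np.clip(a.astype(float)*2,0,255); cv2.imwrite('pics/z1.png',a)
E
```

```text
[ WARN:0@0.024] global loadsave.cpp:1063 imwrite_ Unsupported depth image for selected encoder is fallbacked to CV_8U.
```

View pics/z1.png

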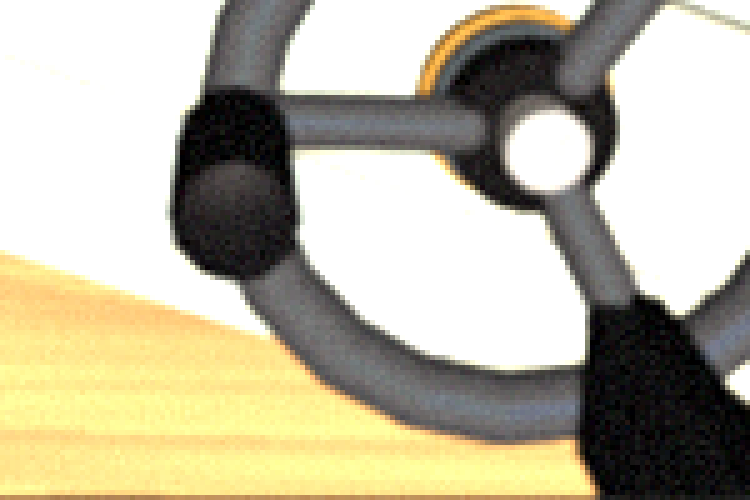

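The knob's top disc is at (257,203.6) and the stem top disc at (319.6,190).

```bash
python3 - <<'E'
from h import *
o=robot.get_obs();c=robot.camera('wrist')
K,T=c['intrinsics'],wT(o,c)
for n,p in dict(knobtop=(257,203.6,.242),stem=(319.6,190,.191),rim=(319,182,.18)).items():
    d=T[:3,:3]@np.linalg.inv(K)@np.r_[p[:2],1]; print(n,(T[:3,3]+d*(p[2]-T[2,3])/d[2]).round(4))
s=robot.camera('side');W=[(K,T),(s['intrinsics'],s['extrinsics'])]
print(tri(W,[(257,203.6),(276.9,147)]),tri(W,[(319.6,190),(293.6,151.1)]))
print(o['position'],R.from_quat(o['tool_rot']).as_rotvec(True))
E
```

```text
knobtop [ 0.5232 -0.0353  0.242 ]
stem [ 0.5183 -0.0954  0.191 ]
rim [ 0.523  -0.0968  0.18  ]
[ 0.5242742  -0.03400701  0.24189558] [ 0.51955252 -0.09341511  0.19028099]
[ 0.52276617 -0.03195875  0.3202882 ] [ 1.79966338e+02  2.31207589e-01 -8.37202597e-02]
```

```bash
python3 -m crank '[0,0,25,0,0,0,0, 0,0,50,0,0,0,0, 0,0,75,0,0,0,0, 0,0,90,0,0,0,0, 0,0,95,0,0,0,60]' 30; python3 -m crank '[0,0,0,0,0,0,255, 0,0,0,0,0,0,255, 0,0,0,0,0,0,255, 0,0,0,0,0,0,255, 0,0,0,0,0,0,255]' 30;  python3 -m crank '[0,0,0,0,0,0,255, 0,0,0,0,0,0,255, 0,0,0,0,0,0,255, 0,0,0,0,0,0,255, 0,0,0,0,0,0,255]' 30
```

```text
time: 2.58
position: [0.5206, -0.034, 0.2231]
tool_rot: [1.0, -0.001, -0.003, -0.001]
ft_force: [-0.1, 0.2, -0.1]
grip_width: 0.0845
grip_force: 0.0
time: 3.0
position: [0.5235, -0.0328, 0.2266]
tool_rot: [1.0, -0.0, 0.001, 0.0]
ft_force: [-0.0, 0.1, -0.4]
grip_width: 0.0548
grip_force: 0.0
time: 3.42
position: [0.523, -0.0306, 0.2259]
tool_rot: [1.0, -0.001, 0.0, -0.002]
ft_force: [0.3, 10.9, 7.5]
grip_width: 0.022
grip_force: 6.8
```

```bash
python3 -m crank '[0,0,0,0,0,0,255, 0,0,0,0,0,0,255, 0,0,0,0,0,0,255, 0,0,0,0,0,0,255, 0,0,0,0,0,0,255]' 30; python3 - <<'E'
from h import *
for _ in range(3):
    robot.camera('side');o=robot.get_obs();print(o['position'].round(4),o['ft_force'].round(1),o['grip_width'],o['grip_force'])
E
```

```text
time: 3.83
position: [0.5229, -0.0303, 0.2259]
tool_rot: [1.0, -0.0, 0.0, -0.002]
ft_force: [-0.0, 5.8, 3.1]
grip_width: 0.0211
grip_force: 30.0
[ 0.5229 -0.0303  0.2259] [-0.4  5.4  3.4] 0.021251735736110024 30.000839293934405
[ 0.5229 -0.0303  0.2259] [0.3 6.1 3.1] 0.021388333918445815 30.000986899249256
[ 0.5229 -0.0303  0.2259] [0.  6.4 3.7] 0.02150427073870407 30.000796113163233
```

```bash
cat > g.py <<'E'
# guard: log pose, tangential(ccw+ force of knob on tool) & radial force; exit 1 if |tan|>lim
import sys; from h import *
C=np.array([.5195,-.0903]); lim=float(sys.argv[1])
o=robot.get_obs(); p=o['position'][:2]-C; a=np.arctan2(p[1],p[0]); r=np.array([np.cos(a),np.sin(a)]); f=o['ft_force'][:2]
t=f@[-r[1],r[0]]; open('log.txt','a').write(f"{o['time']} {o['position'][0]} {o['position'][1]} {t} {f@r}\n")
print(f"t{o['time']:.1f} ang{np.degrees(a):.1f} R{np.hypot(*p)*1e3:.1f} tan{t:.1f} rad{f@r:.1f} grip{o['grip_force']:.0f}")
sys.exit(abs(t)>lim or abs(f@r)>18)
E
python3 - <<'E'
import numpy as np
t=np.radians(np.arange(86,-130,-8)); X=60*np.cos(t);Y=-60*np.sin(t)
for i in range(len(t)-1): print(round(np.degrees(t[i])),[ (round(f*(X[i+1]-X[i]),1),round(f*(Y[i+1]-Y[i]),1)) for f in(.25,.5,.75,1)])
E
```

```text
86 [(np.float64(2.1), np.float64(0.3)), (np.float64(4.1), np.float64(0.6)), (np.float64(6.2), np.float64(0.9)), (np.float64(8.3), np.float64(1.2))]
78 [(np.float64(2.0), np.float64(0.6)), (np.float64(4.0), np.float64(1.2)), (np.float64(6.0), np.float64(1.7)), (np.float64(8.0), np.float64(2.3))]
70 [(np.float64(1.9), np.float64(0.9)), (np.float64(3.8), np.float64(1.7)), (np.float64(5.7), np.float64(2.6)), (np.float64(7.6), np.float64(3.4))]
62 [(np.float64(1.8), np.float64(1.1)), (np.float64(3.5), np.float64(2.2)), (np.float64(5.3), np.float64(3.3)), (np.float64(7.1), np.float64(4.4))]
54 [(np.float64(1.6), np.float64(1.3)), (np.float64(3.2), np.float64(2.7)), (np.float64(4.8), np.float64(4.0)), (np.float64(6.4), np.float64(5.4))]
46 [(np.float64(1.4), np.float64(1.6)), (np.float64(2.8), np.float64(3.1)), (np.float64(4.2), np.float64(4.7)), (np.float64(5.6), np.float64(6.2))]
38 [(np.float64(1.2), np.float64(1.7)), (np.float64(2.3), np.float64(3.5)), (np.float64(3.5), np.float64(5.2)), (np.float64(4.7), np.float64(6.9))]
30 [(np.float64(0.9), np.float64(1.9)), (np.float64(1.8), np.flo
[... 2138 characters left out ...]
.float64(-6.3), np.float64(0.4)), (np.float64(-8.4), np.float64(0.6))]
-90 [(np.float64(-2.1), np.float64(-0.1)), (np.float64(-4.2), np.float64(-0.3)), (np.float64(-6.3), np.float64(-0.4)), (np.float64(-8.4), np.float64(-0.6))]
-98 [(np.float64(-2.0), np.float64(-0.4)), (np.float64(-4.1), np.float64(-0.9)), (np.float64(-6.1), np.float64(-1.3)), (np.float64(-8.2), np.float64(-1.7))]
-106 [(np.float64(-2.0), np.float64(-0.7)), (np.float64(-3.9), np.float64(-1.4)), (np.float64(-5.9), np.float64(-2.1)), (np.float64(-7.9), np.float64(-2.9))]
-114 [(np.float64(-1.8), np.float64(-1.0)), (np.float64(-3.7), np.float64(-2.0)), (np.float64(-5.5), np.float64(-2.9)), (np.float64(-7.4), np.float64(-3.9))]
```

```bash
python3 g.py 9; python3 -m crank '[2,-1,0,0,0,0,255, 4,-0.7,0,0,0,0,255, 6,-0.4,0,0,0,0,255, 8.3,-0.1,0,0,0,0,255, 8.3,-0.1,0,0,0,0,255]' >/dev/null && python3 g.py 9 && python3 -m crank '[2,0.6,0,0,0,0,255, 4,1.2,0,0,0,0,255, 6,1.7,0,0,0,0,255, 8,2.3,0,0,0,0,255, 8,2.3,0,0,0,0,255]' >/dev/null && python3 g.py 9 && python3 -m crank '[1.9,0.9,0,0,0,0,255, 3.8,1.7,0,0,0,0,255, 5.7,2.6,0,0,0,0,255, 7.6,3.4,0,0,0,0,255, 7.6,3.4,0,0,0,0,255]' >/dev/null && python3 g.py 9
```

```text
t4.0 ang86.7 R60.1 tan0.3 rad6.4 grip30
t4.4 ang78.6 R60.3 tan2.0 rad5.9 grip30False
False
```

```bash
sed -i 's/^sys.exit(\(.*\))$/sys.exit(int(\1))/' g.py; python3 -m crank '[2,0.6,0,0,0,0,255, 4,1.2,0,0,0,0,255, 6,1.7,0,0,0,0,255, 8,2.3,0,0,0,0,255, 8,2.3,0,0,0,0,255]' >/dev/null && python3 g.py 9 && python3 -m crank '[1.9,0.9,0,0,0,0,255, 3.8,1.7,0,0,0,0,255, 5.7,2.6,0,0,0,0,255, 7.6,3.4,0,0,0,0,255, 7.6,3.4,0,0,0,0,255]' >/dev/null && python3 g.py 9 && python3 -m crank '[1.8,1.1,0,0,0,0,255, 3.5,2.2,0,0,0,0,255, 5.3,3.3,0,0,0,0,255, 7.1,4.4,0,0,0,0,255, 7.1,4.4,0,0,0,0,255]' >/dev/null && python3 g.py 9 && python3 -m crank '[1.6,1.3,0,0,0,0,255, 3.2,2.7,0,0,0,0,255, 4.8,4,0,0,0,0,255, 6.4,5.4,0,0,0,0,255, 6.4,5.4,0,0,0,0,255]' >/dev/null && python3 g.py 9
```

```text
t4.8 ang72.3 R60.4 tan4.9 rad6.9 grip30
t5.2 ang63.9 R60.4 tan4.0 rad7.2 grip30
t5.7 ang55.5 R60.4 tan4.9 rad6.8 grip30
t6.1 ang47.2 R60.5 tan5.0 rad6.1 grip30
```

```bash
python3 -m crank '[1.4,1.6,0,0,0,0,255, 2.8,3.1,0,0,0,0,255, 4.2,4.7,0,0,0,0,255, 5.6,6.2,0,0,0,0,255, 5.6,6.2,0,0,0,0,255]' >/dev/null && python3 g.py 8 && python3 -m crank '[1.2,1.7,0,0,0,0,255, 2.3,3.5,0,0,0,0,255, 3.5,5.2,0,0,0,0,255, 4.7,6.9,0,0,0,0,255, 4.7,6.9,0,0,0,0,255]' >/dev/null && python3 g.py 8 && python3 -m crank '[0.9,1.9,0,0,0,0,255, 1.8,3.8,0,0,0,0,255, 2.8,5.6,0,0,0,0,255, 3.7,7.5,0,0,0,0,255, 3.7,7.5,0,0,0,0,255]' >/dev/null && python3 g.py 8 && python3 -m crank '[0.6,2,0,0,0,0,255, 1.3,4,0,0,0,0,255, 1.9,6,0,0,0,0,255, 2.6,8,0,0,0,0,255, 2.6,8,0,0,0,0,255]' >/dev/null && python3 g.py 8 && python3 -m crank '[0.4,2.1,0,0,0,0,255, 0.7,4.1,0,0,0,0,255, 1.1,6.2,0,0,0,0,255, 1.5,8.2,0,0,0,0,255, 1.5,8.2,0,0,0,0,255]' >/dev/null && python3 g.py 8
```

```text
t6.5 ang38.8 R60.5 tan5.7 rad5.1 grip30
t6.9 ang30.6 R60.5 tan5.6 rad5.1 grip30
t7.3 ang22.4 R60.5 tan5.2 rad5.0 grip30
t7.7 ang14.2 R60.5 tan5.4 rad3.9 grip30
t8.2 ang6.2 R60.5 tan5.7 rad3.4 grip30
```

```bash
python3 -m crank '[0.1,2.1,0,0,0,0,255, 0.1,4.2,0,0,0,0,255, 0.2,6.3,0,0,0,0,255, 0.3,8.4,0,0,0,0,255, 0.3,8.4,0,0,0,0,255]' >/dev/null && python3 g.py 8 && python3 -m crank '[-0.2,2.1,0,0,0,0,255, -0.4,4.2,0,0,0,0,255, -0.7,6.2,0,0,0,0,255, -0.9,8.3,0,0,0,0,255, -0.9,8.3,0,0,0,0,255]' >/dev/null && python3 g.py 8 && python3 -m crank '[-0.5,2,0,0,0,0,255, -1,4.1,0,0,0,0,255, -1.5,6.1,0,0,0,0,255, -2,8.1,0,0,0,0,255, -2,8.1,0,0,0,0,255]' >/dev/null && python3 g.py 8 && python3 -m crank '[-0.8,1.9,0,0,0,0,255, -1.6,3.9,0,0,0,0,255, -2.4,5.8,0,0,0,0,255, -3.1,7.8,0,0,0,0,255, -3.1,7.8,0,0,0,0,255]' >/dev/null && python3 g.py 8 && python3 -m crank '[-1,1.8,0,0,0,0,255, -2.1,3.6,0,0,0,0,255, -3.1,5.4,0,0,0,0,255, -4.2,7.2,0,0,0,0,255, -4.2,7.2,0,0,0,0,255]' >/dev/null && python3 g.py 8
```

```text
t8.6 ang-1.9 R60.5 tan5.1 rad3.0 grip30
t9.0 ang-10.0 R60.4 tan5.0 rad1.1 grip30
t9.4 ang-18.1 R60.4 tan5.7 rad1.4 grip30
t9.8 ang-24.9 R60.3 tan8.8 rad0.0 grip30
```

```bash
python3 -m crank '[-0.4,0.8,0,0,0,0,255, -0.8,1.6,0,0,0,0,255, -1.3,2.5,0,0,0,0,255, -1.8,3.5,0,0,0,0,255, -1.8,3.5,0,0,0,0,255]' >/dev/null; python3 g.py 13;  python3 - <<'E'
from h import *
d=np.loadtxt('log.txt')[:,1:3]
from scipy.optimize import least_squares
r=least_squares(lambda p:np.hypot(*(d-p[:2]).T)-.06,[.5195,-.09]);print(r.x,(r.fun*1e3).round(2))
E
```

```text
t10.2 ang-27.3 R60.2 tan11.6 rad-0.1 grip30
[ 0.51997079 -0.09008884] [-0.15  0.01  0.08  0.02 -0.   -0.   -0.02  0.01  0.01  0.    0.02  0.02
  0.01  0.01 -0.02 -0.08]
```

```bash
sed -i 's/\.5195,-\.0903/.5200,-.0901/' g.py; python3 -m crank '[-0.3,0.7,0,0,0,0,255, -0.7,1.4,0,0,0,0,255, -0.7,1.4,0,0,0,0,255, -0.7,1.4,0,0,0,0,255, -0.7,1.4,0,0,0,0,255]' >/dev/null; python3 g.py 13
```

```text
t10.7 ang-28.5 R59.9 tan13.2 rad-0.5 grip30
```

```bash
python3 -m crank '[-0.3,0.6,0,0,0,0,255, -0.7,1.3,0,0,0,0,255, -0.7,1.3,0,0,0,0,255, -0.7,1.3,0,0,0,0,255, -0.7,1.3,0,0,0,0,255]' >/dev/null; python3 g.py 13; python3 - <<'E'
import numpy as np
for a in range(-30,430,20):
    t=np.radians(a+4*np.arange(6)); X=60*np.cos(t);Y=-60*np.sin(t)
    print(a,' '.join(f"{x:.1f},{y:.1f},"for x,y in zip((X-X[0])[1:],(Y-Y[0])[1:])))
E
```

```text
t11.1 ang-29.5 R59.9 tan15.0 rad-0.5 grip30
-30 2.0,-3.7, 3.7,-7.5, 5.1,-11.5, 6.3,-15.5, 7.1,-19.6,
-10 0.6,-4.1, 0.9,-8.3, 0.9,-12.5, 0.6,-16.7, 0.0,-20.8,
10 -0.9,-4.1, -2.0,-8.1, -3.5,-12.1, -5.2,-15.9, -7.1,-19.6,
30 -2.2,-3.6, -4.7,-6.9, -7.4,-10.1, -10.3,-13.2, -13.4,-16.0,
50 -3.3,-2.6, -6.8,-4.9, -10.4,-7.0, -14.2,-8.9, -18.0,-10.4,
70 -4.0,-1.3, -8.0,-2.3, -12.2,-3.0, -16.3,-3.5, -20.5,-3.6,
90 -4.2,0.1, -8.4,0.6, -12.5,1.3, -16.5,2.3, -20.5,3.6,
110 -3.9,1.6, -7.6,3.4, -11.3,5.5, -14.7,7.8, -18.0,10.4,
130 -3.1,2.8, -6.0,5.8, -8.7,9.0, -11.2,12.4, -13.4,16.0,
150 -2.0,3.7, -3.7,7.5, -5.1,11.5, -6.3,15.5, -7.1,19.6,
170 -0.6,4.1, -0.9,8.3, -0.9,12.5, -0.6,16.7, 0.0,20.8,
190 0.9,4.1, 2.0,8.1, 3.5,12.1, 5.2,15.9, 7.1,19.6,
210 2.2,3.6, 4.7,6.9, 7.4,10.1, 10.3,13.2, 13.4,16.0,
230 3.3,2.6, 6.8,4.9, 10.4,7.0, 14.2,8.9, 18.0,10.4,
250 4.0,1.3, 8.0,2.3, 12.2,3.0, 16.3,3.5, 20.5,3.6,
270 4.2,-0.1, 8.4,-0.6, 12.5,-1.3, 16.5,-2.3, 20.5,-3.6,
290 3.9,-1.6, 7.6,-3.4, 11.3,-5.5, 14.7,-7.8, 18.0,-10.4,
310 3.1,-2.8, 6.0,-5.8, 8.7,-9.0, 11.2,-12.4, 13.4,-16.0,
330 2.0,-3.7, 3.7,-7.5, 5.1,-11.5, 6.3,-15.5, 7.1,-19.6,
350 0.6,-4.1, 0.9,-8.3, 0.9,-12.5, 0.6,-16.7, 0.0,-20.8,
370 -0.9,-4.1, -2.0,-8.1, -3.5,-12.1, -5.2,-15.9, -7.1,-19.6,
390 -2.2,-3.6, -4.7,-6.9, -7.4,-10.1, -10.3,-13.2, -13.4,-16.0,
410 -3.3,-2.6, -6.8,-4.9, -10.4,-7.0, -14.2,-8.9, -18.0,-10.4,
```

```bash
python3 -m crank '[2,-3.7,0,0,0,0,255, 3.7,-7.5,0,0,0,0,255, 5.1,-11.5,0,0,0,0,255, 6.3,-15.5,0,0,0,0,255, 7.1,-19.6,0,0,0,0,255]' >/dev/null; python3 g.py 5 && python3 -m crank '[0.6,-4.1,0,0,0,0,255, 0.9,-8.3,0,0,0,0,255, 0.9,-12.5,0,0,0,0,255, 0.6,-16.7,0,0,0,0,255, 0,-20.8,0,0,0,0,255]' >/dev/null && python3 g.py 3.5 && python3 -m crank '[-0.9,-4.1,0,0,0,0,255, -2,-8.1,0,0,0,0,255, -3.5,-12.1,0,0,0,0,255, -5.2,-15.9,0,0,0,0,255, -7.1,-19.6,0,0,0,0,255]' >/dev/null && python3 g.py 3.5
```

```text
t11.5 ang-14.5 R59.7 tan0.9 rad2.9 grip30
t11.9 ang6.5 R59.4 tan-0.9 rad6.4 grip30
t12.3 ang27.7 R59.2 tan0.1 rad9.0 grip30
```

```bash
python3 -m crank '[-1.5,-4,0,0,0,0,255, -3.6,-7.6,0,0,0,0,255, -6.1,-10.9,0,0,0,0,255, -9,-14,0,0,0,0,255, -12.1,-16.8,0,0,0,0,255]' >/dev/null && python3 g.py 3 && python3 -m crank '[-1.6,-1.4,0,0,0,0,255, -3.3,-2.6,0,0,0,0,255, -5,-3.8,0,0,0,0,255, -6.8,-4.9,0,0,0,0,255, -6.8,-4.9,0,0,0,0,255]' >/dev/null && python3 g.py 3 && python3 -m crank '[-1.8,-1.1,0,0,0,0,255, -3.6,-2.1,0,0,0,0,255, -5.5,-3.1,0,0,0,0,255, -7.4,-4,0,0,0,0,255, -7.4,-4,0,0,0,0,255]' >/dev/null && python3 g.py 3
```

```text
t12.7 ang49.5 R59.6 tan-0.8 rad8.5 grip30
t13.2 ang58.8 R59.6 tan-0.2 rad9.0 grip30
t13.6 ang67.5 R59.7 tan0.2 rad7.9 grip30
```

```bash
python3 -m crank '[-2,-0.8,0,0,0,0,255, -4,-1.6,0,0,0,0,255, -6,-2.3,0,0,0,0,255, -7.9,-2.9,0,0,0,0,255, -7.9,-2.9,0,0,0,0,255]' >/dev/null && python3 g.py 3 && python3 -m crank '[-2,-0.5,0,0,0,0,255, -4,-1,0,0,0,0,255, -6,-1.4,0,0,0,0,255, -8.2,-1.7,0,0,0,0,255, -8.2,-1.7,0,0,0,0,255]' >/dev/null && python3 g.py 3 && python3 -m crank '[-2.1,-0.2,0,0,0,0,255, -4.2,-0.4,0,0,0,0,255, -6.3,-0.5,0,0,0,0,255, -8.4,-0.6,0,0,0,0,255, -8.4,-0.6,0,0,0,0,255]' >/dev/null && python3 g.py 3 && python3 -m crank '[-2.1,0.1,0,0,0,0,255, -4.2,0.2,0,0,0,0,255, -6.3,0.4,0,0,0,0,255, -8.4,0.6,0,0,0,0,255, -8.4,0.6,0,0,0,0,255]' >/dev/null && python3 g.py 3
```

```text
t14.0 ang74.5 R59.7 tan-3.0 rad7.9 grip30
```

```bash
python3 -m crank '[-2,-0.5,0,0,0,0,255, -4,-1,0,0,0,0,255, -6,-1.4,0,0,0,0,255, -8.2,-1.7,0,0,0,0,255, -8.2,-1.7,0,0,0,0,255]' >/dev/null && python3 g.py 9 && python3 -m crank '[-2.1,-0.2,0,0,0,0,255, -4.2,-0.4,0,0,0,0,255, -6.3,-0.5,0,0,0,0,255, -8.4,-0.6,0,0,0,0,255, -8.4,-0.6,0,0,0,0,255]' >/dev/null && python3 g.py 9
```

```text
t14.4 ang81.6 R59.6 tan-5.0 rad8.7 grip30
t14.8 ang90.3 R59.7 tan-5.3 rad7.3 grip30
```

```bash
python3 -m crank '[-4.2,-0.9,0,0,0,0,255, -8.4,-0.4,0,0,0,0,255, -12.5,0.3,0,0,0,0,255, -16.5,1.3,0,0,0,0,255, -20.5,2.6,0,0,0,0,255]' >/dev/null && python3 g.py 10 && python3 -m crank '[-3.9,1.6,0,0,0,0,255, -7.6,3.4,0,0,0,0,255, -11.3,5.5,0,0,0,0,255, -14.7,7.8,0,0,0,0,255, -18,10.4,0,0,0,0,255]' >/dev/null && python3 g.py 10 && python3 -m crank '[-3.1,2.8,0,0,0,0,255, -6,5.8,0,0,0,0,255, -8.7,9,0,0,0,0,255, -11.2,12.4,0,0,0,0,255, -13.4,16,0,0,0,0,255]' >/dev/null && python3 g.py 10 && python3 -m crank '[-2,3.7,0,0,0,0,255, -3.7,7.5,0,0,0,0,255, -5.1,11.5,0,0,0,0,255, -6.3,15.5,0,0,0,0,255, -7.1,19.6,0,0,0,0,255]' >/dev/null && python3 g.py 10
```

```text
t15.2 ang110.5 R60.1 tan-6.1 rad2.4 grip30
t15.7 ang130.8 R60.2 tan-6.1 rad-0.1 grip30
t16.1 ang150.7 R60.3 tan-5.7 rad-3.2 grip30
t16.5 ang170.3 R60.4 tan-6.7 rad-5.3 grip30
```

```bash
python3 -m crank '[0.2,4.1,0,0,0,0,255, -0.1,8.3,0,0,0,0,255, -0.1,12.5,0,0,0,0,255, 0.2,16.7,0,0,0,0,255, 0.8,20.8,0,0,0,0,255]' >/dev/null && python3 g.py 10 && python3 -m crank '[0.9,4.1,0,0,0,0,255, 2,8.1,0,0,0,0,255, 3.5,12.1,0,0,0,0,255, 5.2,15.9,0,0,0,0,255, 7.1,19.6,0,0,0,0,255]' >/dev/null && python3 g.py 10 && python3 -m crank '[2.2,3.6,0,0,0,0,255, 4.7,6.9,0,0,0,0,255, 7.4,10.1,0,0,0,0,255, 10.3,13.2,0,0,0,0,255, 13.4,16,0,0,0,0,255]' >/dev/null && python3 g.py 10 && python3 -m crank '[3.3,2.6,0,0,0,0,255, 6.8,4.9,0,0,0,0,255, 10.4,7,0,0,0,0,255, 14.2,8.9,0,0,0,0,255, 18,10.4,0,0,0,0,255]' >/dev/null && python3 g.py 10
```

```text
t16.9 ang-170.7 R60.4 tan-6.8 rad-5.3 grip30
t17.3 ang-152.0 R60.4 tan-5.9 rad-6.9 grip30
t17.7 ang-133.5 R60.4 tan-6.4 rad-4.3 grip30
t18.1 ang-114.4 R60.2 tan-6.3 rad-1.5 grip30
```

```bash
python3 -m crank '[4,1.3,0,0,0,0,255, 8,2.3,0,0,0,0,255, 12.2,3,0,0,0,0,255, 16.3,3.5,0,0,0,0,255, 20.5,3.6,0,0,0,0,255]' >/dev/null && python3 g.py 10 && python3 -m crank '[4.2,-0.1,0,0,0,0,255, 8.4,-0.6,0,0,0,0,255, 12.5,-1.3,0,0,0,0,255, 16.5,-2.3,0,0,0,0,255, 20.5,-3.6,0,0,0,0,255]' >/dev/null && python3 g.py 10 && python3 -m crank '[3.9,-1.6,0,0,0,0,255, 7.6,-3.4,0,0,0,0,255, 11.3,-5.5,0,0,0,0,255, 14.7,-7.8,0,0,0,0,255, 18,-10.4,0,0,0,0,255]' >/dev/null && python3 g.py 10 && python3 -m crank '[3.1,-2.8,0,0,0,0,255, 6,-5.8,0,0,0,0,255, 8.7,-9,0,0,0,0,255, 11.2,-12.4,0,0,0,0,255, 13.4,-16,0,0,0,0,255]' >/dev/null && python3 g.py 10
```

```text
t18.6 ang-94.6 R60.1 tan-5.9 rad-0.4 grip30
t19.0 ang-74.4 R60.1 tan-6.2 rad1.9 grip30
t19.4 ang-54.2 R60.0 tan-6.3 rad2.1 grip30
t19.8 ang-34.1 R60.0 tan-6.0 rad1.7 grip30
```

```bash
python3 -m crank '[2,-3.7,0,0,0,0,255, 3.7,-7.5,0,0,0,0,255, 5.1,-11.5,0,0,0,0,255, 6.3,-15.5,0,0,0,0,255, 7.1,-19.6,0,0,0,0,255]' >/dev/null && python3 g.py 10 && python3 -m crank '[0.6,-4.1,0,0,0,0,255, 0.9,-8.3,0,0,0,0,255, 0.9,-12.5,0,0,0,0,255, 0.6,-16.7,0,0,0,0,255, 0,-20.8,0,0,0,0,255]' >/dev/null && python3 g.py 10 && python3 -m crank '[-0.9,-4.1,0,0,0,0,255, -2,-8.1,0,0,0,0,255, -3.5,-12.1,0,0,0,0,255, -5.2,-15.9,0,0,0,0,255, -7.1,-19.6,0,0,0,0,255]' >/dev/null && python3 g.py 10 && python3 -m crank '[-2.2,-3.6,0,0,0,0,255, -4.7,-6.9,0,0,0,0,255, -7.4,-10.1,0,0,0,0,255, -10.3,-13.2,0,0,0,0,255, -13.4,-16,0,0,0,0,255]' >/dev/null && python3 g.py 10
```

```text
t20.2 ang-14.0 R59.9 tan-6.4 rad3.1 grip30
t20.6 ang6.1 R59.8 tan-6.1 rad3.2 grip30
t21.1 ang26.4 R59.8 tan-5.8 rad3.8 grip30
t21.5 ang46.9 R59.7 tan-6.3 rad4.8 grip30
```

```bash
python3 -m crank '[-3.3,-2.6,0,0,0,0,255, -6.8,-4.9,0,0,0,0,255, -10.4,-7,0,0,0,0,255, -14.2,-8.9,0,0,0,0,255, -18,-10.4,0,0,0,0,255]' >/dev/null && python3 g.py 10 && python3 -m crank '[-4,-1.3,0,0,0,0,255, -7.9,-2.2,0,0,0,0,255, -7.9,-2.2,0,0,0,0,255, -7.9,-2.2,0,0,0,0,255, -7.9,-2.2,0,0,0,0,255]' >/dev/null && python3 g.py 10
```

```text
t21.9 ang67.7 R59.8 tan-7.0 rad5.6 grip30
t22.3 ang76.6 R59.8 tan-5.6 rad5.7 grip30
```

```bash
python3 -m crank '[0,0,0,0,0,0,150, 0,0,0,0,0,0,150, 0,0,0,0,0,0,150, 0,0,0,0,0,0,150, 0,0,0,0,0,0,150]'; python3 -m crank '[0,0,-5,0,0,0,150, 0,0,-20,0,0,0,150, 0,0,-45,0,0,0,150, 0,0,-70,0,0,0,150, 0,0,-95,0,0,0,150]'; python3 -m crank '[0,0,0,0,0,0,150, 0,0,0,0,0,0,150, 0,0,0,0,0,0,150, 0,0,0,0,0,0,150, 0,0,0,0,0,0,150]'; python3 - <<'E'
from h import *
o,c=snap('wrist','w2.png'); s=snap('side','s2.png')[1]
a=[cv2.imread('pics/side0.png'),cv2.imread('pics/s2.png')]
z=[cv2.resize(i[120:205,240:350],(400,309),interpolation=3) for i in a]
cv2.imwrite('pics/z2.png',np.vstack([np.hstack(z),cv2.resize(cv2.imread('pics/w2.png')[100:270,140:400],(800,291))*1])[:600])
print(o['position'])
E
```

```text
time: 22.73
position: [0.5313, -0.0331, 0.2252]
tool_rot: [1.0, -0.0, -0.001, -0.0]
ft_force: [-0.4, -0.2, -0.7]
grip_width: 0.0351
grip_force: 0.0
time: 23.15
position: [0.5316, -0.0331, 0.3216]
tool_rot: [1.0, -0.0, -0.001, -0.0]
ft_force: [0.9, -0.8, 0.7]
grip_width: 0.0359
grip_force: 0.0
time: 23.57
position: [0.5313, -0.0329, 0.3192]
tool_rot: [1.0, -0.0, -0.002, -0.0]
ft_force: [-0.7, 1.1, 0.4]
grip_width: 0.0357
grip_force: 0.0
[ 0.53128856 -0.03288733  0.319156  ]
```

View pics/z2.png

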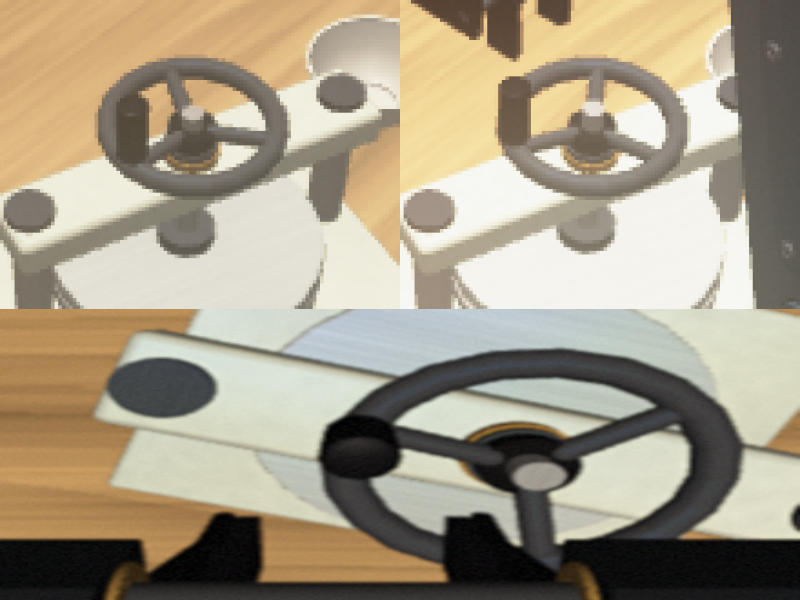

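After release the knob stands clear of the jaws, at side (284,151). The stem top rose about 1.4 px in the side view, from (293.6,151.1) to (293.5,149.7). That fits the roughly 4.5 to 5 mm net lift I expected.

```bash
python3 -c "
from rig import robot; print(robot.hand_in())"
```

```text
the job is handed in; nothing more can be done
None
```

I wound the press down to hand-tight (about 15 N at the knob), took up the free play, and wound it back up one full turn of lift measured by knob angle. I then let go of the wheel and handed the job in at about 24 s; the hand-in returned no verdict.

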